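# Close the sign painter's paint pots

## Task

The painting is done for the day, so close the four paint pots: put the small, middle and large plain lids on the plain pots of those sizes, and the lid with the tongue on the spouted pot with its tongue over the spout. Set each lid down, do not drop it, so that it lies flat and fully home. Leave the pots standing where they are, and do not disturb the tape roll and the knife.

Things in the scene. Friction and masses are not known exactly. Their poses are not given: they have to be found in the camera images.
- small_lid_mid (a point): Smallest lid, round: silver, 37 mm high; dished tapering plug 12 deep, 30 wide at foot, 44 at top; flange 58 wide, 3 thick; black grip bar 34 long (x), 12 thick (y), 22 high, to pinch across the 12. Point: on the axis half-way up (z), 18.5 mm over the underside, 3.5 over the flange top.
- middle_lid_mid (a point): Middle lid, round, no tongue: silver, 37 mm high; dished tapering plug 12 deep, 46 wide at foot, 60 at top; flange 74 wide, 3 thick; black grip bar 34 long (x), 12 thick (y), 22 high, to pinch across the 12. Point: on the axis half-way up (z), 18.5 mm over the underside, 3.5 over the flange top.
- large_lid_mid (a point): Largest lid, round: silver, 37 mm high; dished tapering plug 12 deep, 62 wide at foot, 76 at top; flange 90 wide, 3 thick; black grip bar 34 long (x), 12 thick (y), 22 high, to pinch across the 12. Point: on the axis half-way up (z), 18.5 mm over the underside, 3.5 over the flange top.
- spout_lid_mid (a point): Lid with tongue: silver, 37 mm high; dished tapering plug 12 deep, 46 wide at foot, 60 at top; flange 74 wide, 3 thick; black grip bar 34 long (x), 12 thick (y), 22 high, to pinch across the 12. Point: on the axis half-way up (z), 18.5 mm over the underside, 3.5 over the flange top. Tongue 28 wide, to -x, ends 51 from axis; under its root a key 14 wide, 7.5 deep for the gap in the pot's rim.
- small_pot_mouth (a point): Smallest pot, round: steel, open, red inside, 60 mm high, 54 outside, mouth 48 inside; loose, 0.35 kg. Point: centre of the mouth at rim height; z up. Lid home: flange flat on the rim, lid's point 6.5 mm above this; its tapered plug self-centres from a few mm off.
- middle_pot_mouth (a point): Middle pot, round, no spout: steel, open, red inside, 70 mm high, 70 outside, mouth 64 inside; loose, 0.5 kg. Point: centre of the mouth at rim height; z up. Lid home: flange flat on the rim, lid's point 6.5 mm above this; its tapered plug self-centres from a few mm off.
- large_pot_mouth (a point): Largest pot, round: steel, open, red inside, 80 mm high, 86 outside, mouth 80 inside; loose, 0.75 kg. Point: centre of the mouth at rim height; z up. Lid home: flange flat on the rim, lid's point 6.5 mm above this; its tapered plug self-centres from a few mm off.
- spout_pot_mouth (a point): Pot with pouring spout: steel, open, red inside, 75 mm high, 70 outside, mouth 64 inside; loose, 0.55 kg. Point: centre of the mouth at rim height; z up. Lid home: flange flat on the rim, lid's point 6.5 mm above this, lid's x axis along this x to 8 degrees. Spout: chute to -x, 26 wide, 12 deep, ends 51 from the axis; there the rim has a gap 26 wide.
- tape_roll_mid (a point): Roll of paper tape lying flat, 90 mm across, 24 mm high, a bystander. This point: its centre, half-way up.
- knife_mid (a point): Snap-off knife with a red handle lying flat, about 150 mm long (along its x), 26 mm wide, 15 mm high, a bystander. This point: its middle, half-way up.
Mind the look-alikes: they are no part of the job. What is shaped like the part that bears middle_lid_mid but green or yellow is not meant.

How it is judged:
At the end, for the whole second after the job is handed in: Each of the four lids lies at rest on its own pot: centred within 6 mm, its flange within about 3 mm of the rim, parallel to the rim within 4 degrees; the tongue of the fourth lies over the spout (within 14 degrees, its key down in the gap); all pots upright (horizontal distance between small_lid_mid and small_pot_mouth below 0.006 m and z of small_lid_mid in the frame of small_pot_mouth between 0.003 and 0.0095 m and angle between the z axis of small_lid_mid and the z axis of small_pot_mouth, either way round below 0.07 rad and angle between each of small_pot_mouth, middle_pot_mouth, large_pot_mouth, spout_pot_mouth's own z axis and vertical below 0.07 rad and linear speed of each of small_lid, middle_lid, large_lid, spout_lid below 0.01 m/s and horizontal distance between middle_lid_mid and middle_pot_mouth below 0.006 m and z of middle_lid_mid in the frame of middle_pot_mouth between 0.003 and 0.0095 m and angle between the z axis of middle_lid_mid and the z axis of middle_pot_mouth, either way round below 0.07 rad and horizontal distance between large_lid_mid and large_pot_mouth below 0.006 m and z of large_lid_mid in the frame of large_pot_mouth between 0.003 and 0.0095 m and angle between the z axis of large_lid_mid and the z axis of large_pot_mouth, either way round below 0.07 rad and horizontal distance between spout_lid_mid and spout_pot_mouth below 0.006 m and z of spout_lid_mid in the frame of spout_pot_mouth between 0.003 and 0.0095 m and angle between the z axis of spout_lid_mid and the z axis of spout_pot_mouth, either way round below 0.07 rad and angle between the x axis of spout_lid_mid and the x axis of spout_pot_mouth, either way round below 0.25 rad); the robot touches nothing.
It fails at once if a lid is dropped from a height (falls freely at over 0.7 m/s) ((linear speed of small_lid above 0.7 m/s and not (contact force between the fingers and small_lid above 0.05 N)) or (linear speed of middle_lid above 0.7 m/s and not (contact force between the fingers and middle_lid above 0.05 N)) or (linear speed of large_lid above 0.7 m/s and not (contact force between the fingers and large_lid above 0.05 N)) or (linear speed of spout_lid above 0.7 m/s and not (contact force between the fingers and spout_lid above 0.05 N))).
It fails at once if a pot is shoved more than 40 mm from where it stood (distance of any of small_pot_mouth, middle_pot_mouth, large_pot_mouth, spout_pot_mouth from where it was at the start of the episode above 0.04 m).
It fails at once if the tape roll or the knife is shifted more than 30 mm (distance of any of tape_roll_mid, knife_mid from where it was at the start of the episode above 0.03 m).
It also fails if it takes over 106 s, if anything falls off the work surface, if the arm or the gripper's body presses on something with over 40 N, if the wrist force passes 120 N, or if a joint passes its speed limit or range.

## Robot

A 7-joint arm with a two-finger parallel gripper is mounted at the origin on the work surface. World frame = base frame: x ahead of the robot, y to its left, z up, the work surface at z = 0. Lengths are in m, angles in rad, forces in N, time in s.
With the tool pointing down it reaches from about 0.4 to 0.75 m from the base axis. Payload 19.5 kg.
Tool frame: the origin (TCP) lies on the front face of the gripper's body, between the roots of the fingers; the fingertips stand 73 mm ahead of it and the grasp point (between the pads) lies 54 mm ahead of it; z points along the fingers, y is the line along which they close (so a half turn about z gives the same grasp; the last joint's range is limited). The gripper opens to 85 mm and grips with 20 to 120 N. Pads are 22 mm wide; open, the fingers measure 114 mm over their backs; the gripper's body (76 mm by 85 mm) begins 54 mm behind the grasp point. The pads swing forward as they close: fully open they stand 13 mm farther back than shut.
Start: joints at [1.139, 0.707, -0.028, 1.485, 0.022, 0.951, -0.075], TCP at [0.218, -0.532, 0.304] pointing down, gripper open.
Joint ranges: [-2.71, 2.71], [-0.32, 2.16], [-1.57, 1.52], [0, 2.45], [-1.46, 4.6], [0, 2.02], [-2.83, 2.83]. Speed limits (rad/s): [1.89, 1.89, 2.57, 2.57, 3.01, 3.01, 3.01].

## Interface

Orientations are given as a unit quaternion [w, x, y, z].
In Python, from bench import read_state, read_camera, close_job gives the robot as it stands. The module is installed in compiled form; this text tells all that it offers.
- The arm moves only by the tool play_rows, never from a script. Its argument "series" is a list of rows, each an object with "xyz": the shift along the tool's x, y, z scaled (see below), a list of three; "yaw": the turn about the tool's z scaled (see below). In form: [{"xyz": [tx, ty, tz], "yaw": yaw}, ...]. A call has exactly 8 rows; each row shifts and turns the commanded pose from where the row before left it, along the tool's axes as they then stand; what a row does not reach is not made up. The controller multiplies each number of a shift by 0.04 m and each number of a turn by 0.08 rad. A row lasts 1/12 s, in which the tool goes at most 41.7 mm and 7.16 degrees, less where a joint would pass 70% of its speed; a pose out of reach is approached as far as the arm can. A call with a number of a shift or a turn outside -1 to 1 is refused whole. A call with a gripper value outside its range is refused whole. "claw" is the opening, from -1 (shut) to 1 (fully open), so that 0 is half open, set as the call begins (left out, the last holds). The fingers move at their own pace and stop on an object; the grip force is fixed at half the most. Time passes only in rows, so rows that do not move let the fingers close, or fill a call up. It gives the time, the measured TCP pose, the force, the opening and the grip force at its end, in the units of the state.
- read_state(): the state, without advancing time (a new reading comes with each control period).
- read_camera(name): name is "scene" or "top" or "wrist"; returns a dict with "img" (420x560x3 uint8, red, green, blue), "depth" (420x560 float32, m along the optical axis (not along the pixel's ray), 0 where there is no reading), "camera_matrix" (3x3 intrinsics, pixels), "pose" (4x4, takes a point from camera to world coordinates). Camera axes: x right, y down, z forward; pixel columns grow to the right and rows downward; lengths in m; the calibration is good to about 2 mm. A picture is of the moment at which its call begins.
- close_job(): hands the job in; it is judged then, once.
The state is a dict: "clock": time; "joints": joint angles; "joint_vel": joint speeds; "tau": joint torques, N m; "tool_pos": TCP position; "tool_rot": TCP orientation; "contact_force": force on the tool from outside, world axes, zero at the start; "torque": the same for the moment, N m; "width": opening from 0.0 (shut) to 1.0 (fully open); "finger_force": force on a finger pad.
Only numpy, scipy, OpenCV 4.12 (cv2) and the standard library are available. Lean on these libraries where they do the work, as an engineer would, in place of code of your own. Each camera call takes 0.05 s, during which the arm holds its last target. There are 200 camera calls.

## Working session

There is one attempt and no reset: what is moved stays moved. The work goes in short steps, Python scripts to look and compute and a tool call to move; the robot and the scene stay as the last step left them, time stands still between calls to the robot, and variables do not carry over. Pictures are saved under pics/ and viewed, at most 14 in all, crops included, and the job is handed in when it is done.

Besides the shell and the picture viewer there is one more tool, called after "Request:" by a JSON object that holds its "name" and its "arguments", one argument or row to a line. play_rows: Moves the arm, as the interface text tells. Its arguments: {"type":"object","properties":{"series":{"type":"array"},"claw":{"type":"number"}},"required":["series"]}

```bash
mkdir -p pics
cat > h.py <<'E'
import numpy as np,cv2
from bench import read_state,read_camera,close_job
def save(c,f): cv2.imwrite(f,cv2.cvtColor(c['img'],cv2.COLOR_RGB2BGR))
def ray(c,u,v,z):
    K=c['camera_matrix'];T=c['pose'];d=T[:3,:3]@np.linalg.inv(K)@np.array([u,v,1.]);o=T[:3,3]
    return o+d*(z-o[2])/d[2]
def pts(c):
    K=c['camera_matrix'];T=c['pose'];D=c['depth'];v,u=np.mgrid[:D.shape[0],:D.shape[1]]
    P=np.stack([(u-K[0,2])/K[0,0]*D,(v-K[1,2])/K[1,1]*D,D],-1)
    return P@T[:3,:3].T+T[:3,3]
E
python3 - <<'E'
from h import *
s=read_state();print(s)
for n in('top','scene'):
    c=read_camera(n);save(c,f'pics/{n}0.png');np.save(f'{n}0.npy',c,allow_pickle=True);print(n,c['pose'].round(3).tolist(),c['camera_matrix'].round(1).tolist())
E
```

```text
{'clock': 0.0, 'joints': array([ 1.13932694,  0.70709802, -0.02761678,  1.485004  ,  0.02199314,
        0.95087376, -0.07549132]), 'joint_vel': array([-0.00028808, -0.00043346,  0.00035086,  0.00074218,  0.00045847,
        0.0002818 ,  0.00064643]), 'tau': array([-2.61913410e-03, -8.83239198e+01,  1.23256758e+00, -2.36177516e+01,
        1.66440359e-02,  6.24585329e-03,  3.63053587e-06]), 'tool_pos': array([ 0.21841946, -0.53170401,  0.30342909]), 'tool_rot': array([-5.27272462e-04,  9.81069405e-01,  1.93655701e-01, -1.18669224e-04]), 'contact_force': array([-0.34577325, -0.02342268,  0.12106785]), 'torque': array([ 0.02215879,  0.00371151, -0.00871611]), 'finger_force': 0.0, 'width': 0.9987896046131126}
top [[-0.029, -0.982, 0.185, 0.377], [-0.999, 0.031, 0.01, 0.002], [-0.015, -0.185, -0.983, 0.951], [0.0, 0.0, 0.0, 1.0]] [[387.0, 0.0, 282.8], [0.0, 387.0, 211.9], [0.0, 0.0, 1.0]]
scene [[-0.199, 0.713, -0.672, 1.213], [0.98, 0.157, -0.123, 0.098], [0.018, -0.683, -0.73, 0.809], [0.0, 0.0, 0.0, 1.0]] [[409.1, 0.0, 276.3], [0.0, 409.1, 209.3], [0.0, 0.0, 1.0]]
```

View pics/top0.png

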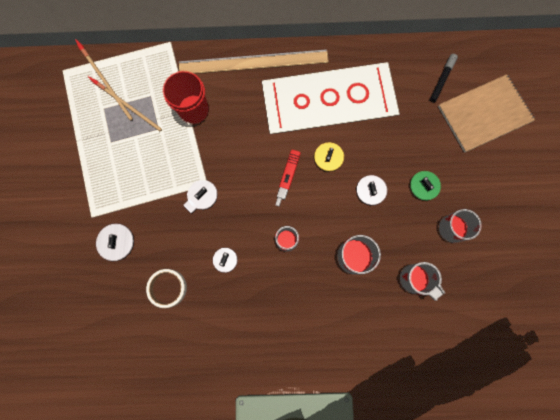

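View pics/scene0.png

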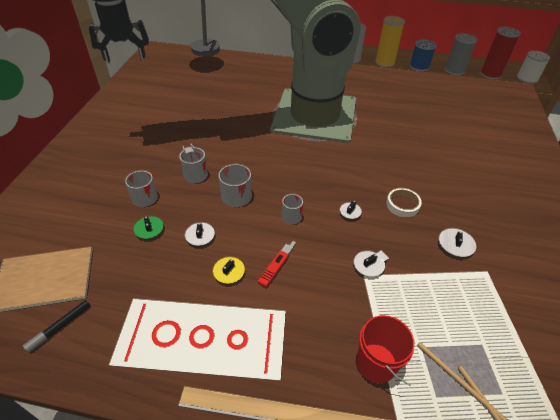

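The top view shows these things that could be confused:
- **Lids:** small (225,260), middle silver (372,190), large (115,242), and tongue lid (201,195) with its tongue at (190,207).
- **Look-alikes:** yellow (329,156) and green (425,185), both rejected on colour.
- **Pots:** small (287,238), large (359,255), middle without spout (463,226), and spouted (422,280) with its spout at (436,294). The red bucket (187,95) is not one of them.
- **Bystanders:** tape (166,288) and knife (288,178).

```bash
cat > meas.py <<'E'
from h import *
from scipy.optimize import least_squares
c=np.load('top0.npy',allow_pickle=True).item();P=pts(c);img=c['img'].astype(int)
V,U=np.mgrid[:420,:560]
def circ(q):
    m=q.mean(0)
    for _ in range(3):
        r=least_squares(lambda p:np.hypot(*(q-p[:2]).T)-p[2],[*m,.03],loss='soft_l1',f_scale=.002).x
    return r
print('LIDS')
for n,u,v in(('small',225,260),('middle',372,190),('large',115,242),('spout',201,195)):
    near=np.hypot(U-u,V-v)<(22)
    bar=near&(img.max(2)<70)&(P[...,2]>.022)&(P[...,2]<.05)
    q=P[bar];(bx,by),sz,a=cv2.minAreaRect((q[:,:2]*1000).astype(np.float32))
    t=q[q[:,2]>.033][:,:2]
    w,E=np.linalg.eigh(np.cov((t if len(t)>8 else q[:,:2]).T))
    fl=near&(img.min(2)>110)&(P[...,2]>.008)&(P[...,2]<.022)
    cn,_=cv2.findContours((fl).astype(np.uint8),0,2);cc=max(cn,key=cv2.contourArea)[:,0]
    q2=np.array([ray(c,*p,.015)[:2] for p in cc]);r=circ(q2)
    print(n,'bar',len(t),t.mean(0).round(4),np.median(q[:,2]).round(4),'zmax',q[:,2].max().round(4),'ang',np.degrees(np.arctan2(E[1,1],E[0,1])).round(1),'flange',r.round(4),'medz',np.median(P[fl][:,2]).round(4))
print('POTS')
for n,u,v,h in(('small',287,238,.06),('large',359,255,.08),('middle',465,222,.07),('spout',422,278,.075)):
    near=np.hypot(U-u,V-v)<30
    m=near&(abs(P[...,2]-h)<.004);q=P[m];r=circ(q[:,:2])
    print(n,len(q),r.round(4),q[:,2].mean().round(4), 'R',np.hypot(*r[:2]).round(3))
    if n=='spout':
        d=q[:,:2]-r[:2];f=np.hypot(*d.T)>.039;m2=near&(P[...,2]>.05)&(P[...,2]<.08);d=P[m2][:,:2]-r[:2];d=d[np.hypot(*d.T)>.04];a=d.mean(0)
        print(' spout dir',len(d),np.degrees(np.arctan2(a[1],a[0])),np.hypot(*d.T).max())
# tongue dir
near=np.hypot(U-201,V-195)<30;fl=near&(img.min(2)>110)&(P[...,2]>.008)&(P[...,2]<.022)
np.save('fl.npy',P[fl])
E
python3 meas.py
python3 - <<'E'
from h import *
c=np.load('top0.npy',allow_pickle=True).item()
i=cv2.cvtColor(c['img'],cv2.COLOR_RGB2BGR)[140:310,80:500];cv2.imwrite('pics/crop1.png',cv2.resize(i,None,fx=1.9,fy=1.9,interpolation=2))
E
```

```text
LIDS
small bar 26 [0.4412 0.1538] 0.036 zmax 0.0409 ang 158.6 flange [0.4425 0.156  0.0279] medz 0.0155
middle bar 34 [ 0.6025 -0.2069] 0.0364 zmax 0.0402 ang -171.9 flange [ 0.6045 -0.209   0.0357] medz 0.0154
large bar 39 [0.493  0.4229] 0.0351 zmax 0.0393 ang 174.6 flange [0.4942 0.4264 0.0438] medz 0.0155
spout bar 29 [0.6044 0.2102] 0.0351 zmax 0.0407 ang 133.7 flange [0.6061 0.2138 0.0362] medz 0.0155
POTS
small 102 [0.4863 0.0045 0.0253] 0.06 R 0.486
large 190 [ 0.4417 -0.1592  0.0412] 0.0798 R 0.47
middle 168 [ 0.5032 -0.4038  0.0334] 0.0696 R 0.645
spout 177 [ 0.3834 -0.2991  0.0342] 0.0748 R 0.486
 spout dir 70 -142.2739548407635 0.05098439727601988
```

View pics/crop1.png

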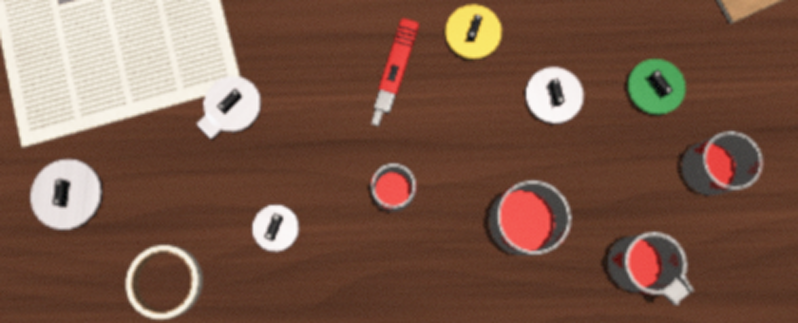

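The crop confirms the four silver lids, with the tongue down-left on the lid at (232,103), and the yellow and green look-alikes at (474,31) and (656,86). In it, the spout points down-right at (678,290). I start with the middle lid.

```bash
cat > go.py <<'E'
import sys
from h import *
def delta(x,y,z,th):
    s=read_state();w,a,b,c=s['tool_rot']
    from scipy.spatial.transform import Rotation as R
    M=R.from_quat([a,b,c,w]).as_matrix();t=np.degrees(np.arctan2(M[1,0],M[0,0]))
    d=M.T@(np.array([x,y,z])-s['tool_pos'])/.04
    dy=((th-t+180)%360-180)
    print('t',round(s['clock'],2),'tcp',s['tool_pos'].round(4),'th',t.round(1),'tilt',M[:,2].round(3)[:2],'w',round(s['width'],3),'ff',round(s['finger_force'],1),'F',s['contact_force'].round(1),'j7',s['joints'][6].round(2))
    n=8*int(np.ceil(np.linalg.norm(d)/8))or 8
    print('rows',n,'xyz/row',(d/n).round(3).tolist(),'yaw total units',round(-np.radians(dy)/.08,2),'=per8',round(-np.radians(dy)/.64,3))
if __name__=='__main__': delta(*map(float,sys.argv[1:5]))
E
python3 go.py .604 -.208 .25 8.1
```

```text
t 0.1 tcp [ 0.2184 -0.5317  0.3035] th 22.3 tilt [-0.     0.001] w 0.998 ff 0.0 F [-0.6 -0.8 -0.2] j7 -0.08
rows 16 xyz/row [0.749, -0.239, 0.084] yaw total units 3.11 =per8 0.388
```

Request:
{"name": "play_rows", "arguments": {
  "series": [
    {"xyz": [0.75, -0.24, 0.08], "yaw": 0},
    {"xyz": [0.75, -0.24, 0.08], "yaw": 0},
    {"xyz": [0.75, -0.24, 0.08], "yaw": 0},
    {"xyz": [0.75, -0.24, 0.08], "yaw": 0},
    {"xyz": [0.75, -0.24, 0.08], "yaw": 0},
    {"xyz": [0.75, -0.24, 0.08], "yaw": 0},
    {"xyz": [0.75, -0.24, 0.08], "yaw": 0},
    {"xyz": [0.75, -0.24, 0.08], "yaw": 0}
  ],
  "claw": 0
}}

```text
clock: 0.77
tool_pos: [0.4123, -0.3684, 0.278]
tool_rot: [-0.0, 0.981, 0.194, -0.0]
contact_force: [-0.0, -0.5, 0.5]
width: 0.5
finger_force: 0.0
```

Request:
{"name": "play_rows", "arguments": {
  "series": [
    {"xyz": [0.75, -0.24, 0.08], "yaw": 0},
    {"xyz": [0.75, -0.24, 0.08], "yaw": 0},
    {"xyz": [0.75, -0.24, 0.08], "yaw": 0},
    {"xyz": [0.75, -0.24, 0.08], "yaw": 0},
    {"xyz": [0.75, -0.24, 0.08], "yaw": 0},
    {"xyz": [0.75, -0.24, 0.08], "yaw": 0},
    {"xyz": [0.75, -0.24, 0.08], "yaw": 0},
    {"xyz": [0.75, -0.24, 0.08], "yaw": 0}
  ]
}}

```text
clock: 1.43
tool_pos: [0.6051, -0.2061, 0.2523]
tool_rot: [-0.0, 0.981, 0.194, -0.0]
contact_force: [0.5, -0.2, -0.3]
width: 0.501
finger_force: 0.0
```

Request:
{"name": "play_rows", "arguments": {
  "series": [
    {"xyz": [0, 0, 0], "yaw": 0.8},
    {"xyz": [0, 0, 0], "yaw": 0.8},
    {"xyz": [0, 0, 0], "yaw": 0.8},
    {"xyz": [0, 0, 0], "yaw": 0.7},
    {"xyz": [0, 0, 0], "yaw": 0},
    {"xyz": [0, 0, 0], "yaw": 0},
    {"xyz": [0, 0, 0], "yaw": 0},
    {"xyz": [0, 0, 0], "yaw": 0}
  ]
}}

```text
clock: 2.1
tool_pos: [0.6041, -0.2074, 0.2526]
tool_rot: [-0.0, 0.997, 0.072, -0.0]
contact_force: [0.1, 0.2, 1.2]
width: 0.505
finger_force: 0.0
```

```bash
cat > wl.py <<'E'
# wrist look at lid: flange circle (outer contour of white) and bar (black inside)
import sys
from go import *
from meas import circ
def lid(c,ex,ey,R,ztop=.037,nm='?'):
    P=pts(c);img=c['img'].astype(int);dz=ztop-.037
    near=np.hypot(P[...,0]-ex,P[...,1]-ey)<R+.006
    bar=near&(img.max(2)<90)&(abs(P[...,2]-ztop)<.004)
    q=P[bar][:,:2]
    if len(q)>20:
        (bx,by),sz,a=cv2.minAreaRect((q*1000).astype(np.float32));w,E=np.linalg.eigh(np.cov(q.T))
        print(nm,'bar',len(q),'centre',bx.round(1),by.round(1),'mean',(q.mean(0)*1000).round(1),'size',np.round(sz,1),'ang',np.degrees(np.arctan2(E[1,1],E[0,1])).round(1),'z',np.median(P[bar][:,2]).round(4))
    fl=near&(abs(P[...,2]-.015-dz)<.004)
    if fl.sum()>50:
        cn,_=cv2.findContours(fl.astype(np.uint8),0,2);cc=max(cn,key=cv2.contourArea)[:,0]
        print(nm,'flange',fl.sum(),circ(np.array([ray(c,*p,.015+dz)[:2] for p in cc])).round(4),'z',np.median(P[fl][:,2]).round(4))
def pot(c,ex,ey,R,h,nm='?'):
    P=pts(c);m=(np.hypot(P[...,0]-ex,P[...,1]-ey)<R+.012)&(abs(P[...,2]-h)<.003);q=P[m]
    if len(q)>20:
        r=circ(q[:,:2]);print(nm,'pot',len(q),r.round(4),'z',q[:,2].mean().round(4))
E
sed -i '/^print/,$d' meas.py; sed -n 1,12p meas.py | tail -3
python3 - <<'E'
from wl import *
delta(.604,-.208,.0905,8.1)
c=read_camera('wrist');save(c,'pics/w1.png');lid(c,.6035,-.208,.037)
E
```

```text
for _ in range(3):
        r=least_squares(lambda p:np.hypot(*(q-p[:2]).T)-p[2],[*m,.03],loss='soft_l1',f_scale=.002).x
    return r
t 2.1 tcp [ 0.6041 -0.2074  0.2526] th 8.2 tilt [-0.  0.] w 0.505 ff 0.0 F [0.1 0.2 1.2] j7 -1.05
rows 8 xyz/row [-0.0, 0.002, 0.507] yaw total units 0.02 =per8 0.003Traceback (most recent call last):
  File "<stdin>", line 3, in <module>
  File "wl.py", line 12, in lid
    print(nm,'bar',len(q),'centre',bx.round(1),by.round(1),'mean',(q.mean(0)*1000).round(1),'size',np.round(sz,1),'ang',np.degrees(np.arctan2(E[1,1],E[0,1])).round(1),'z',np.median(P[bar][:,2]).round(4))
                                   ^^^^^^^^
AttributeError: 'float' object has no attribute 'round'
```

View pics/w1.png

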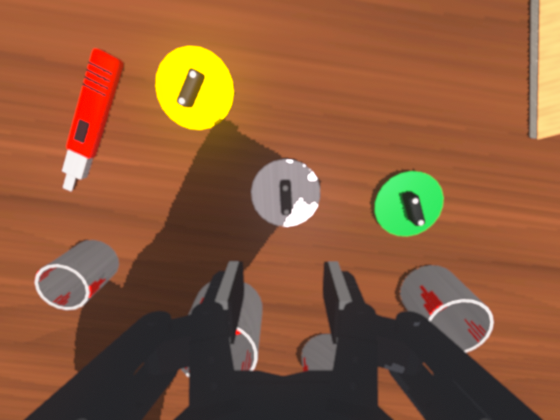

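The wrist view shows the silver middle lid at (285,193), between yellow (195,88) and green (408,205); its bar is nearly aligned with the tool's x.

```bash
sed -i 's/bx.round(1),by.round(1)/round(bx,1),round(by,1)/' wl.py
python3 - <<'E'
from wl import *
c=read_camera('wrist');lid(c,.6035,-.208,.037)
for a in((.5032,-.4038,.035,.07),(.4417,-.1592,.043,.08),(.4863,.0045,.027,.06),(.3834,-.2991,.035,.075)):pot(c,*a)
E
```

```text
? bar 269 centre 606.0 -209.7 mean [ 606.7 -209.7] size [31.8 10. ] ang -169.6 z 0.0353
? flange 3164 [ 0.6054 -0.2097  0.036 ] z 0.0135
? pot 415 [ 0.5041 -0.4047  0.0333] z 0.0683
? pot 182 [ 0.4429 -0.1604  0.0411] z 0.0785
? pot 489 [0.487  0.0035 0.0252] z 0.0583
```

Request:
{"name": "play_rows", "arguments": {
  "series": [
    {"xyz": [0.03, 0.06, 0.5], "yaw": 0},
    {"xyz": [0, 0, 0.7], "yaw": 0},
    {"xyz": [0, 0, 0.8], "yaw": 0},
    {"xyz": [0, 0, 0.8], "yaw": 0},
    {"xyz": [0, 0, 0.7], "yaw": -0.4},
    {"xyz": [0, 0, 0.4], "yaw": 0},
    {"xyz": [0, 0, 0.14], "yaw": 0},
    {"xyz": [0, 0, 0], "yaw": 0}
  ]
}}

```text
clock: 2.87
tool_pos: [0.6053, -0.2095, 0.0902]
tool_rot: [-0.0, 0.996, 0.087, -0.001]
contact_force: [0.1, 0.2, -0.0]
width: 0.498
finger_force: 0.0
```

Request:
{"name": "play_rows", "arguments": {
  "series": [
    {"xyz": [0, 0, 0], "yaw": 0},
    {"xyz": [0, 0, 0], "yaw": 0},
    {"xyz": [0, 0, 0], "yaw": 0},
    {"xyz": [0, 0, 0], "yaw": 0},
    {"xyz": [0, 0, 0], "yaw": 0},
    {"xyz": [0, 0, 0], "yaw": 0},
    {"xyz": [0, 0, 0], "yaw": 0},
    {"xyz": [0, 0, 0], "yaw": 0}
  ],
  "claw": -1
}}

```text
clock: 3.53
tool_pos: [0.6063, -0.2098, 0.0927]
tool_rot: [0.0, 0.996, 0.087, 0.001]
contact_force: [-0.9, 0.2, 6.7]
width: 0.121
finger_force: 59.5
```

```bash
python3 go.py .504 -.4047 .25 10
```

```text
t 3.53 tcp [ 0.6063 -0.2098  0.0927] th 10.0 tilt [ 0.002 -0.001] w 0.121 ff 59.5 F [-0.9  0.2  6.7] j7 -1.01
rows 8 xyz/row [-0.419, 0.545, -0.492] yaw total units -0.01 =per8 -0.001
```

Request:
{"name": "play_rows", "arguments": {
  "series": [
    {"xyz": [0, 0, -0.2], "yaw": 0},
    {"xyz": [0, 0, -0.4], "yaw": 0},
    {"xyz": [0, 0, -0.6], "yaw": 0},
    {"xyz": [0, 0, -0.7], "yaw": 0},
    {"xyz": [0, 0, -0.7], "yaw": 0},
    {"xyz": [0, 0, -0.7], "yaw": 0},
    {"xyz": [0, 0, -0.6], "yaw": 0},
    {"xyz": [0, 0, -0.1], "yaw": 0}
  ]
}}

```text
clock: 4.2
tool_pos: [0.6065, -0.21, 0.2565]
tool_rot: [0.001, 0.996, 0.087, 0.003]
contact_force: [0.4, -1.4, -0.7]
width: 0.119
finger_force: 58.5
```

Request:
{"name": "play_rows", "arguments": {
  "series": [
    {"xyz": [-0.2, 0.25, 0], "yaw": 0},
    {"xyz": [-0.5, 0.65, 0], "yaw": 0},
    {"xyz": [-0.55, 0.7, 0], "yaw": 0},
    {"xyz": [-0.55, 0.7, 0], "yaw": 0},
    {"xyz": [-0.55, 0.7, 0], "yaw": 0},
    {"xyz": [-0.55, 0.7, 0], "yaw": 0},
    {"xyz": [-0.3, 0.46, 0], "yaw": 0},
    {"xyz": [-0.15, 0.2, 0], "yaw": 0}
  ]
}}

```text
clock: 4.87
tool_pos: [0.5008, -0.4083, 0.2506]
tool_rot: [0.0, 0.996, 0.085, -0.001]
contact_force: [-0.9, 0.7, -1.6]
width: 0.123
finger_force: 58.6
```

Run:
```python
from wl import *
delta(.5041,-.4047,.1507,10)
c=read_camera('wrist');save(c,'pics/w2.png')
c=read_camera('scene');save(c,'pics/s2.png')
a=cv2.imread('pics/w2.png')[:,:];b=cv2.imread('pics/s2.png')
cv2.imwrite('pics/c2.png',cv2.resize(np.hstack([a,b]),(800,300)))
```

```text
t 4.87 tcp [ 0.5008 -0.4083  0.2506] th 9.7 tilt [-0.002 -0.001] w 0.123 ff 58.6 F [-0.9  0.7 -1.6] j7 -0.71
rows 8 xyz/row [0.013, -0.01, 0.312] yaw total units -0.06 =per8 -0.008
```

View pics/c2.png

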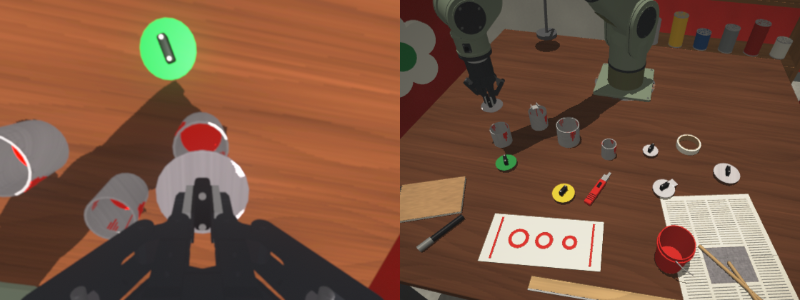

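The wrist view (left) shows the lid held flat above the middle pot, and the scene view (right) agrees.

Request:
{"name": "play_rows", "arguments": {
  "series": [
    {"xyz": [0.1, -0.08, 0], "yaw": 0},
    {"xyz": [0, 0, 0.3], "yaw": 0},
    {"xyz": [0, 0, 0.5], "yaw": 0},
    {"xyz": [0, 0, 0.5], "yaw": 0},
    {"xyz": [0, 0, 0.4], "yaw": 0},
    {"xyz": [0, 0, 0.3], "yaw": 0},
    {"xyz": [0, 0, 0.15], "yaw": 0},
    {"xyz": [0, 0, 0], "yaw": 0}
  ]
}}

```text
clock: 5.63
tool_pos: [0.5076, -0.3996, 0.1641]
tool_rot: [-0.001, 0.996, 0.087, -0.0]
contact_force: [-1.6, 0.2, -2.1]
width: 0.126
finger_force: 58.6
```

Request:
{"name": "play_rows", "arguments": {
  "series": [
    {"xyz": [0, 0, 0.07], "yaw": 0},
    {"xyz": [0, 0, 0.07], "yaw": 0},
    {"xyz": [0, 0, 0.07], "yaw": 0},
    {"xyz": [0, 0, 0.06], "yaw": 0},
    {"xyz": [0, 0, 0.04], "yaw": 0},
    {"xyz": [0, 0, 0.03], "yaw": 0},
    {"xyz": [0, 0, 0], "yaw": 0},
    {"xyz": [0, 0, 0], "yaw": 0}
  ]
}}

```text
clock: 6.3
tool_pos: [0.5071, -0.4012, 0.1517]
tool_rot: [0.0, 0.996, 0.087, 0.0]
contact_force: [-1.8, -4.0, 3.1]
width: 0.119
finger_force: 59.1
```

Request:
{"name": "play_rows", "arguments": {
  "series": [
    {"xyz": [-0.04, 0.03, 0], "yaw": 0},
    {"xyz": [-0.03, 0.03, 0], "yaw": 0},
    {"xyz": [0, 0, 0.02], "yaw": 0},
    {"xyz": [0, 0, 0.02], "yaw": 0},
    {"xyz": [0, 0, 0], "yaw": 0},
    {"xyz": [0, 0, 0], "yaw": 0},
    {"xyz": [0, 0, 0], "yaw": 0},
    {"xyz": [0, 0, 0], "yaw": 0}
  ]
}}

```text
clock: 6.97
tool_pos: [0.5047, -0.4036, 0.1506]
tool_rot: [-0.0, 0.996, 0.087, -0.0]
contact_force: [-5.5, 2.3, 15.5]
width: 0.126
finger_force: 60.9
```

```bash
python3 go.py .504 -.4047 .1507 10
```

```text
t 6.97 tcp [ 0.5047 -0.4036  0.1506] th 9.9 tilt [-0.  0.] w 0.126 ff 60.9 F [-5.5  2.3 15.5] j7 -0.71
rows 8 xyz/row [-0.003, 0.003, -0.0] yaw total units -0.01 =per8 -0.001
```

Request:
{"name": "play_rows", "arguments": {
  "series": [
    {"xyz": [0, 0, 0], "yaw": 0},
    {"xyz": [0, 0, 0], "yaw": 0},
    {"xyz": [0, 0, 0], "yaw": 0},
    {"xyz": [0, 0, 0], "yaw": 0},
    {"xyz": [0, 0, 0], "yaw": 0},
    {"xyz": [0, 0, 0], "yaw": 0},
    {"xyz": [0, 0, -0.1], "yaw": 0},
    {"xyz": [0, 0, -0.2], "yaw": 0}
  ],
  "claw": -0.3
}}

```text
clock: 7.63
tool_pos: [0.5046, -0.4033, 0.1616]
tool_rot: [-0.0, 0.996, 0.087, -0.0]
contact_force: [-0.4, 0.1, -0.5]
width: 0.349
finger_force: 0.0
```

Request:
{"name": "play_rows", "arguments": {
  "series": [
    {"xyz": [0, 0, -0.4], "yaw": 0},
    {"xyz": [0, 0, -0.5], "yaw": 0},
    {"xyz": [0, 0, -0.5], "yaw": 0},
    {"xyz": [0, 0, -0.5], "yaw": 0},
    {"xyz": [0, 0, -0.4], "yaw": 0},
    {"xyz": [0, 0, -0.2], "yaw": 0},
    {"xyz": [0, 0, 0], "yaw": 0},
    {"xyz": [0, 0, 0], "yaw": 0}
  ]
}}

```text
clock: 8.3
tool_pos: [0.5048, -0.4034, 0.2617]
tool_rot: [-0.0, 0.996, 0.087, -0.0]
contact_force: [-0.7, 0.5, -0.7]
width: 0.349
finger_force: 0.0
```

Run:
```python
from wl import *
delta(.4435,.155,.25,9.9)
c=read_camera('wrist');lid(c,.504,-.4045,.037,.095,'middle');pot(c,.3834,-.2991,.035,.075,'spout')
c=read_camera('top');lid(c,.504,-.4045,.037,.095,'middle(top)')
```

```text
t 8.3 tcp [ 0.5048 -0.4034  0.2617] th 10.0 tilt [-0.  0.] w 0.349 ff 0.0 F [-0.7  0.5 -0.7] j7 -0.71
rows 16 xyz/row [0.057, -0.876, 0.018] yaw total units 0.01 =per8 0.002
middle bar 370 centre 504.2 -404.0 mean [ 505.1 -403.6] size [32.3 10.2] ang -170.9 z 0.0934
middle flange 4224 [ 0.504  -0.4036  0.0361] z 0.0716
spout pot 485 [ 0.385  -0.2998  0.0335] z 0.0734
middle(top) bar 86 centre 503.0 -402.6 mean [ 502.7 -401.8] size [33.1 12.8] ang -170.1 z 0.0949
middle(top) flange 685 [ 0.5034 -0.4028  0.036 ] z 0.0732
```

Request:
{"name": "play_rows", "arguments": {
  "series": [
    {"xyz": [0.06, -0.8, 0], "yaw": 0},
    {"xyz": [0.06, -0.9, 0], "yaw": 0},
    {"xyz": [0.06, -0.9, 0], "yaw": 0},
    {"xyz": [0.06, -0.9, 0], "yaw": 0},
    {"xyz": [0.06, -0.9, 0], "yaw": 0},
    {"xyz": [0.06, -0.9, 0], "yaw": 0},
    {"xyz": [0.06, -0.9, 0], "yaw": 0},
    {"xyz": [0.06, -0.9, 0], "yaw": 0}
  ]
}}

```text
clock: 9.07
tool_pos: [0.4739, -0.1189, 0.2613]
tool_rot: [-0.0, 0.996, 0.087, -0.001]
contact_force: [0.9, 0.1, -0.2]
width: 0.346
finger_force: 0.0
```

Request:
{"name": "play_rows", "arguments": {
  "series": [
    {"xyz": [0.06, -0.9, 0], "yaw": 0},
    {"xyz": [0.06, -0.9, 0], "yaw": 0},
    {"xyz": [0.06, -0.9, 0], "yaw": 0},
    {"xyz": [0.06, -0.9, 0], "yaw": 0},
    {"xyz": [0.06, -0.9, 0], "yaw": 0},
    {"xyz": [0.06, -0.9, 0], "yaw": 0},
    {"xyz": [0.04, -0.9, 0], "yaw": 0},
    {"xyz": [0, -0.62, 0], "yaw": 0}
  ]
}}

```text
clock: 9.73
tool_pos: [0.4416, 0.158, 0.2612]
tool_rot: [-0.0, 0.996, 0.088, -0.001]
contact_force: [-0.2, 1.1, 0.2]
width: 0.348
finger_force: 0.0
```

Request:
{"name": "play_rows", "arguments": {
  "series": [
    {"xyz": [0, 0, 0], "yaw": 0.9},
    {"xyz": [0, 0, 0], "yaw": 1},
    {"xyz": [0, 0, 0], "yaw": 1},
    {"xyz": [0, 0, 0], "yaw": 1},
    {"xyz": [0, 0, 0], "yaw": 1},
    {"xyz": [0, 0, 0], "yaw": 1},
    {"xyz": [0, 0, 0], "yaw": 0.9},
    {"xyz": [0, 0, 0], "yaw": 0}
  ]
}}

```text
clock: 10.4
tool_pos: [0.4423, 0.1549, 0.2613]
tool_rot: [0.0, 0.983, -0.186, -0.0]
contact_force: [0.4, 0.8, -0.9]
width: 0.348
finger_force: 0.0
```

Request:
{"name": "play_rows", "arguments": {
  "series": [
    {"xyz": [0, 0, 0], "yaw": 0},
    {"xyz": [0, 0, 0], "yaw": 0},
    {"xyz": [0, 0, 0], "yaw": 0},
    {"xyz": [0, 0, 0], "yaw": 0},
    {"xyz": [0, 0, 0], "yaw": 0},
    {"xyz": [0, 0, 0], "yaw": 0},
    {"xyz": [0, 0, 0], "yaw": 0},
    {"xyz": [0, 0, 0], "yaw": 0}
  ]
}}

```text
clock: 11.07
tool_pos: [0.4426, 0.1549, 0.2619]
tool_rot: [-0.0, 0.983, -0.184, -0.0]
contact_force: [0.1, -0.6, 0.0]
width: 0.355
finger_force: 0.0
```

Run:
```python
from wl import *
delta(.4435,.155,.093,-21.4)
c=read_camera('wrist');lid(c,.4435,.155,.029,nm='small');pot(c,.487,.0035,.027,.06,'small')
lid(c,.605,.212,.037,nm='spout');lid(c,.495,.425,.045,nm='large')
```

```text
t 11.07 tcp [0.4426 0.1549 0.2619] th -21.2 tilt [0. 0.] w 0.355 ff 0.0 F [ 0.1 -0.6  0. ] j7 -1.94
rows 8 xyz/row [0.003, -0.001, 0.528] yaw total units 0.04 =per8 0.005
small bar 333 centre 443.4 155.0 mean [443.8 155.2] size [11.3 32.1] ang 157.7 z 0.0354
small flange 1688 [0.4435 0.1552 0.0281] z 0.0135
small pot 758 [0.4868 0.0045 0.0253] z 0.0584
spout bar 323 centre 605.4 211.3 mean [605.4 210.8] size [ 9.9 30.9] ang 133.3 z 0.0351
spout flange 4652 [0.6051 0.213  0.0371] z 0.0134
large bar 216 centre 494.1 424.1 mean [493.9 422.9] size [11.  31.4] ang 176.1 z 0.035
large flange 3751 [0.4947 0.4233 0.0443] z 0.0134
```

Request:
{"name": "play_rows", "arguments": {
  "series": [
    {"xyz": [0.02, 0, 0.5], "yaw": 0},
    {"xyz": [0, 0, 0.7], "yaw": 0},
    {"xyz": [0, 0, 0.8], "yaw": 0},
    {"xyz": [0, 0, 0.8], "yaw": 0},
    {"xyz": [0, 0, 0.7], "yaw": 0.2},
    {"xyz": [0, 0, 0.5], "yaw": 0},
    {"xyz": [0, 0, 0.22], "yaw": 0},
    {"xyz": [0, 0, 0], "yaw": 0}
  ]
}}

```text
clock: 11.78
tool_pos: [0.443, 0.1543, 0.0919]
tool_rot: [0.0, 0.981, -0.192, -0.001]
contact_force: [1.2, -0.7, -0.4]
width: 0.351
finger_force: 0.0
```

Request:
{"name": "play_rows", "arguments": {
  "series": [
    {"xyz": [0, 0, 0], "yaw": 0},
    {"xyz": [0, 0, 0], "yaw": 0},
    {"xyz": [0, 0, 0], "yaw": 0},
    {"xyz": [0, 0, 0], "yaw": 0},
    {"xyz": [0, 0, 0], "yaw": 0},
    {"xyz": [0, 0, 0], "yaw": 0},
    {"xyz": [0, 0, 0], "yaw": 0},
    {"xyz": [0, 0, 0], "yaw": 0}
  ],
  "claw": -1
}}

```text
clock: 12.45
tool_pos: [0.4437, 0.1549, 0.0943]
tool_rot: [-0.001, 0.981, -0.192, 0.001]
contact_force: [-1.1, 0.2, 11.7]
width: 0.123
finger_force: 61.1
```

Request:
{"name": "play_rows", "arguments": {
  "series": [
    {"xyz": [0, 0, -0.2], "yaw": 0},
    {"xyz": [0, 0, -0.4], "yaw": 0},
    {"xyz": [0, 0, -0.5], "yaw": 0},
    {"xyz": [0, 0, -0.5], "yaw": 0},
    {"xyz": [0, 0, -0.5], "yaw": 0},
    {"xyz": [0, 0, -0.5], "yaw": 0},
    {"xyz": [0, 0, -0.4], "yaw": 0},
    {"xyz": [0, 0, 0], "yaw": 0}
  ]
}}

```text
clock: 13.12
tool_pos: [0.4438, 0.1549, 0.2165]
tool_rot: [-0.001, 0.981, -0.192, 0.002]
contact_force: [-0.5, -0.3, -0.5]
width: 0.121
finger_force: 59.4
```

```bash
python3 go.py .4868 .0042 .21 -21.9
```

```text
t 13.12 tcp [0.4438 0.1549 0.2165] th -22.1 tilt [0.004 0.002] w 0.121 ff 59.4 F [-0.5 -0.3 -0.5] j7 -1.9
rows 8 xyz/row [0.302, 0.386, 0.02] yaw total units -0.05 =per8 -0.006
```

Request:
{"name": "play_rows", "arguments": {
  "series": [
    {"xyz": [0.15, 0.2, 0], "yaw": 0},
    {"xyz": [0.35, 0.45, 0], "yaw": 0},
    {"xyz": [0.4, 0.5, 0], "yaw": 0},
    {"xyz": [0.4, 0.5, 0], "yaw": 0},
    {"xyz": [0.4, 0.5, 0], "yaw": 0},
    {"xyz": [0.4, 0.5, 0], "yaw": 0},
    {"xyz": [0.2, 0.3, 0], "yaw": 0},
    {"xyz": [0.12, 0.14, 0], "yaw": 0}
  ]
}}

```text
clock: 13.78
tool_pos: [0.4863, 0.0008, 0.2129]
tool_rot: [0.0, 0.981, -0.193, -0.0]
contact_force: [-0.4, -0.3, -0.9]
width: 0.12
finger_force: 59.4
```

Request:
{"name": "play_rows", "arguments": {
  "series": [
    {"xyz": [0, 0, 0.2], "yaw": 0},
    {"xyz": [0, 0, 0.3], "yaw": 0},
    {"xyz": [0, 0, 0.3], "yaw": 0},
    {"xyz": [0, 0, 0.3], "yaw": 0},
    {"xyz": [0, 0, 0.2], "yaw": 0},
    {"xyz": [0, 0, 0], "yaw": 0},
    {"xyz": [0, 0, 0], "yaw": 0},
    {"xyz": [0, 0, 0], "yaw": 0}
  ]
}}

```text
clock: 14.45
tool_pos: [0.4865, 0.0039, 0.1614]
tool_rot: [-0.0, 0.981, -0.192, 0.0]
contact_force: [0.2, -0.5, 0.2]
width: 0.119
finger_force: 59.4
```

Run:
```python
from wl import *
delta(.4868,.0042,.1423,-21.9)
c=read_camera('wrist');s=read_state()['tool_pos'];lid(c,s[0],s[1],.029,.037+s[2]-.0943,nm='held')
```

```text
t 14.45 tcp [0.4865 0.0039 0.1614] th -22.1 tilt [0. 0.] w 0.119 ff 59.4 F [ 0.2 -0.5  0.2] j7 -1.62
rows 8 xyz/row [0.001, -0.001, 0.06] yaw total units -0.05 =per8 -0.006
held bar 1360 centre 489.5 6.2 mean [488.7   3.2] size [32.2 33.2] ang 156.8 z 0.1026
held flange 3365 [0.4868 0.004  0.0271] z 0.0806
```

Request:
{"name": "play_rows", "arguments": {
  "series": [
    {"xyz": [0, 0, 0.09], "yaw": 0},
    {"xyz": [0, 0, 0.1], "yaw": 0},
    {"xyz": [0, 0, 0.1], "yaw": 0},
    {"xyz": [0, 0, 0.1], "yaw": 0},
    {"xyz": [0, 0, 0.07], "yaw": 0},
    {"xyz": [0, 0, 0.04], "yaw": 0},
    {"xyz": [0, 0, 0.01], "yaw": 0},
    {"xyz": [0, 0, 0], "yaw": 0}
  ]
}}

```text
clock: 15.17
tool_pos: [0.4864, 0.0036, 0.1421]
tool_rot: [-0.0, 0.981, -0.192, 0.0]
contact_force: [-8.4, 1.5, 47.9]
width: 0.123
finger_force: 66.1
```

```bash
python3 go.py .4868 .0042 .1423 -21.9
```

```text
t 15.17 tcp [0.4864 0.0036 0.1421] th -22.1 tilt [0.001 0.001] w 0.123 ff 66.1 F [-8.4  1.5 47.9] j7 -1.61
rows 8 xyz/row [0.001, -0.002, -0.001] yaw total units -0.05 =per8 -0.007
```

Request:
{"name": "play_rows", "arguments": {
  "series": [
    {"xyz": [0, 0, -0.02], "yaw": 0},
    {"xyz": [0, 0, -0.01], "yaw": 0},
    {"xyz": [0, 0, 0], "yaw": 0},
    {"xyz": [0, 0, 0], "yaw": 0},
    {"xyz": [0, 0, 0], "yaw": 0},
    {"xyz": [0, 0, 0], "yaw": 0},
    {"xyz": [0, 0, 0], "yaw": 0},
    {"xyz": [0, 0, 0], "yaw": 0}
  ]
}}

```text
clock: 15.83
tool_pos: [0.4864, 0.0036, 0.1423]
tool_rot: [-0.0, 0.981, -0.192, 0.0]
contact_force: [-3.8, 1.6, 17.4]
width: 0.119
finger_force: 61.8
```

Request:
{"name": "play_rows", "arguments": {
  "series": [
    {"xyz": [0, 0, 0], "yaw": 0},
    {"xyz": [0, 0, 0], "yaw": 0},
    {"xyz": [0, 0, 0], "yaw": 0},
    {"xyz": [0, 0, 0], "yaw": 0},
    {"xyz": [0, 0, 0], "yaw": 0},
    {"xyz": [0, 0, 0], "yaw": 0},
    {"xyz": [0, 0, -0.1], "yaw": 0},
    {"xyz": [0, 0, -0.2], "yaw": 0}
  ],
  "claw": -0.3
}}

```text
clock: 16.5
tool_pos: [0.4862, 0.0036, 0.1539]
tool_rot: [0.0, 0.981, -0.192, -0.001]
contact_force: [-0.3, -0.7, -0.2]
width: 0.35
finger_force: 0.0
```

Request:
{"name": "play_rows", "arguments": {
  "series": [
    {"xyz": [0, 0, -0.4], "yaw": 0},
    {"xyz": [0, 0, -0.5], "yaw": 0},
    {"xyz": [0, 0, -0.5], "yaw": 0},
    {"xyz": [0, 0, -0.5], "yaw": 0},
    {"xyz": [0, 0, -0.4], "yaw": 0},
    {"xyz": [0, 0, -0.2], "yaw": 0},
    {"xyz": [0, 0, 0], "yaw": 0},
    {"xyz": [0, 0, 0], "yaw": 0}
  ]
}}

```text
clock: 17.17
tool_pos: [0.4864, 0.0038, 0.2538]
tool_rot: [-0.0, 0.981, -0.192, 0.0]
contact_force: [-0.3, -0.3, -0.4]
width: 0.346
finger_force: 0.0
```

Run:
```python
from wl import *
delta(.4945,.4237,.25,-4)
c=read_camera('wrist');lid(c,.4868,.0042,.029,.085,'small')
```

```text
t 17.17 tcp [0.4864 0.0038 0.2538] th -22.1 tilt [0. 0.] w 0.346 ff 0.0 F [-0.3 -0.3 -0.4] j7 -1.68
rows 16 xyz/row [-0.235, -0.613, 0.006] yaw total units -3.95 =per8 -0.494
small bar 401 centre 486.1 3.9 mean [486.7   3.6] size [10.4 32.7] ang 158.3 z 0.0832
small flange 2330 [0.4862 0.0041 0.0282] z 0.0615
```

Request:
{"name": "play_rows", "arguments": {
  "series": [
    {"xyz": [-0.24, -0.62, 0], "yaw": 0},
    {"xyz": [-0.24, -0.62, 0], "yaw": 0},
    {"xyz": [-0.24, -0.62, 0], "yaw": 0},
    {"xyz": [-0.24, -0.62, 0], "yaw": 0},
    {"xyz": [-0.24, -0.62, 0], "yaw": 0},
    {"xyz": [-0.24, -0.62, 0], "yaw": 0},
    {"xyz": [-0.24, -0.62, 0], "yaw": 0},
    {"xyz": [-0.24, -0.62, 0], "yaw": 0}
  ]
}}

```text
clock: 17.88
tool_pos: [0.4896, 0.2176, 0.2529]
tool_rot: [0.0, 0.981, -0.192, -0.001]
contact_force: [-0.0, 0.1, -0.1]
width: 0.347
finger_force: 0.0
```

Request:
{"name": "play_rows", "arguments": {
  "series": [
    {"xyz": [-0.24, -0.62, 0], "yaw": 0},
    {"xyz": [-0.24, -0.62, 0], "yaw": 0},
    {"xyz": [-0.24, -0.62, 0], "yaw": 0},
    {"xyz": [-0.24, -0.62, 0], "yaw": 0},
    {"xyz": [-0.24, -0.62, 0], "yaw": 0},
    {"xyz": [-0.24, -0.62, 0], "yaw": 0},
    {"xyz": [-0.24, -0.62, 0], "yaw": 0},
    {"xyz": [-0.16, -0.5, 0], "yaw": 0}
  ]
}}

```text
clock: 18.55
tool_pos: [0.494, 0.4254, 0.2524]
tool_rot: [0.0, 0.982, -0.191, -0.001]
contact_force: [-0.6, -0.2, -0.0]
width: 0.353
finger_force: 0.0
```

Request:
{"name": "play_rows", "arguments": {
  "series": [
    {"xyz": [0, 0, 0], "yaw": -0.8},
    {"xyz": [0, 0, 0], "yaw": -0.8},
    {"xyz": [0, 0, 0], "yaw": -0.8},
    {"xyz": [0, 0, 0], "yaw": -0.8},
    {"xyz": [0, 0, 0], "yaw": -0.75},
    {"xyz": [0, 0, 0], "yaw": 0},
    {"xyz": [0, 0, 0], "yaw": 0},
    {"xyz": [0, 0, 0], "yaw": 0}
  ]
}}

```text
clock: 19.22
tool_pos: [0.4947, 0.4233, 0.2533]
tool_rot: [0.0, 0.999, -0.036, -0.0]
contact_force: [-0.4, 0.3, 0.2]
width: 0.348
finger_force: 0.0
```

Run:
```python
from wl import *
delta(.4945,.4237,.094,-4)
c=read_camera('wrist');lid(c,.4945,.4237,.045,nm='large')
```

```text
t 19.22 tcp [0.4947 0.4233 0.2533] th -4.2 tilt [-0.001 -0.   ] w 0.348 ff 0.0 F [-0.4  0.3  0.2] j7 -2.15
rows 8 xyz/row [-0.0, -0.001, 0.498] yaw total units -0.03 =per8 -0.004
large bar 341 centre 494.9 426.4 mean [495.5 425.8] size [11.1 32.4] ang 175.9 z 0.0354
large flange 4867 [0.4951 0.426  0.044 ] z 0.0136
```

Request:
{"name": "play_rows", "arguments": {
  "series": [
    {"xyz": [0.01, -0.06, 0.4], "yaw": 0},
    {"xyz": [0, 0, 0.7], "yaw": 0},
    {"xyz": [0, 0, 0.8], "yaw": 0},
    {"xyz": [0, 0, 0.8], "yaw": 0},
    {"xyz": [0, 0, 0.7], "yaw": 0},
    {"xyz": [0, 0, 0.4], "yaw": 0},
    {"xyz": [0, 0, 0.18], "yaw": 0},
    {"xyz": [0, 0, 0], "yaw": 0}
  ]
}}

```text
clock: 19.93
tool_pos: [0.4949, 0.4255, 0.0934]
tool_rot: [0.001, 0.999, -0.036, -0.001]
contact_force: [-0.7, -0.8, 0.9]
width: 0.35
finger_force: 0.0
```

Request:
{"name": "play_rows", "arguments": {
  "series": [
    {"xyz": [0, 0, 0], "yaw": 0},
    {"xyz": [0, 0, 0], "yaw": 0},
    {"xyz": [0, 0, 0], "yaw": 0},
    {"xyz": [0, 0, 0], "yaw": 0},
    {"xyz": [0, 0, 0], "yaw": 0},
    {"xyz": [0, 0, 0], "yaw": 0},
    {"xyz": [0, 0, 0], "yaw": 0},
    {"xyz": [0, 0, 0], "yaw": 0}
  ],
  "claw": -1
}}

```text
clock: 20.6
tool_pos: [0.4958, 0.4262, 0.0962]
tool_rot: [-0.001, 0.999, -0.035, 0.001]
contact_force: [-0.4, -0.2, 8.2]
width: 0.119
finger_force: 61.5
```

Request:
{"name": "play_rows", "arguments": {
  "series": [
    {"xyz": [0, 0, -0.2], "yaw": 0},
    {"xyz": [0, 0, -0.4], "yaw": 0},
    {"xyz": [0, 0, -0.6], "yaw": 0},
    {"xyz": [0, 0, -0.6], "yaw": 0},
    {"xyz": [0, 0, -0.6], "yaw": 0},
    {"xyz": [0, 0, -0.6], "yaw": 0},
    {"xyz": [0, 0, -0.5], "yaw": 0},
    {"xyz": [0, 0, -0.2], "yaw": 0}
  ]
}}

```text
clock: 21.27
tool_pos: [0.4958, 0.426, 0.2464]
tool_rot: [-0.001, 0.999, -0.035, 0.001]
contact_force: [-0.1, -0.3, -0.5]
width: 0.119
finger_force: 60.3
```

```bash
python3 go.py .4425 -.1602 .243 -4
```

```text
t 21.27 tcp [0.4958 0.426  0.2464] th -4.0 tilt [0.003 0.003] w 0.119 ff 60.3 F [-0.1 -0.3 -0.5] j7 -2.14
rows 16 xyz/row [-0.019, 0.92, 0.003] yaw total units -0.01 =per8 -0.001
```

Request:
{"name": "play_rows", "arguments": {
  "series": [
    {"xyz": [-0.02, 0.3, 0], "yaw": 0},
    {"xyz": [-0.02, 0.6, 0], "yaw": 0},
    {"xyz": [-0.02, 0.8, 0], "yaw": 0},
    {"xyz": [-0.02, 0.8, 0], "yaw": 0},
    {"xyz": [-0.02, 0.8, 0], "yaw": 0},
    {"xyz": [-0.02, 0.8, 0], "yaw": 0},
    {"xyz": [-0.02, 0.8, 0], "yaw": 0},
    {"xyz": [-0.02, 0.8, 0], "yaw": 0}
  ]
}}

```text
clock: 21.93
tool_pos: [0.4724, 0.1974, 0.2429]
tool_rot: [-0.0, 0.999, -0.035, 0.0]
contact_force: [1.5, -0.6, -1.0]
width: 0.123
finger_force: 60.3
```

Request:
{"name": "play_rows", "arguments": {
  "series": [
    {"xyz": [-0.02, 0.8, 0], "yaw": 0},
    {"xyz": [-0.02, 0.8, 0], "yaw": 0},
    {"xyz": [-0.02, 0.8, 0], "yaw": 0},
    {"xyz": [-0.02, 0.8, 0], "yaw": 0},
    {"xyz": [-0.02, 0.8, 0], "yaw": 0},
    {"xyz": [-0.02, 0.8, 0], "yaw": 0},
    {"xyz": [0, 0.8, 0], "yaw": 0},
    {"xyz": [0, 0.8, 0], "yaw": 0}
  ]
}}

```text
clock: 22.6
tool_pos: [0.4497, -0.0577, 0.2429]
tool_rot: [-0.0, 0.999, -0.035, 0.0]
contact_force: [1.1, 0.7, 0.3]
width: 0.12
finger_force: 60.3
```

Request:
{"name": "play_rows", "arguments": {
  "series": [
    {"xyz": [0, 0.8, 0], "yaw": 0},
    {"xyz": [0, 0.8, 0], "yaw": 0},
    {"xyz": [0, 0.5, 0], "yaw": 0},
    {"xyz": [0, 0.3, 0], "yaw": 0},
    {"xyz": [0, 0.2, 0.2], "yaw": 0},
    {"xyz": [0, 0.02, 0.4], "yaw": 0},
    {"xyz": [0, 0, 0.3], "yaw": 0},
    {"xyz": [0, 0, 0.1], "yaw": 0}
  ]
}}

```text
clock: 23.27
tool_pos: [0.4424, -0.1602, 0.201]
tool_rot: [-0.0, 0.999, -0.035, -0.001]
contact_force: [0.0, 0.2, -1.3]
width: 0.122
finger_force: 60.3
```

Request:
{"name": "play_rows", "arguments": {
  "series": [
    {"xyz": [0, 0, 0], "yaw": 0},
    {"xyz": [0, 0, 0], "yaw": 0},
    {"xyz": [0, 0, 0], "yaw": 0},
    {"xyz": [0, 0, 0], "yaw": 0},
    {"xyz": [0, 0, 0], "yaw": 0},
    {"xyz": [0, 0, 0], "yaw": 0},
    {"xyz": [0, 0, 0], "yaw": 0},
    {"xyz": [0, 0, 0], "yaw": 0}
  ]
}}

```text
clock: 23.93
tool_pos: [0.4429, -0.1607, 0.2028]
tool_rot: [-0.0, 0.999, -0.035, 0.0]
contact_force: [0.1, -0.2, -1.2]
width: 0.119
finger_force: 60.3
```

Run:
```python
from wl import *
delta(.4425,-.1602,.1635,-4)
c=read_camera('wrist');s=read_state()['tool_pos'];lid(c,s[0],s[1],.045,.037+s[2]-.0955,nm='held')
pot(c,.4425,-.1602,.043,.08)
```

```text
t 23.93 tcp [ 0.4429 -0.1607  0.2028] th -4.0 tilt [0. 0.] w 0.119 ff 60.3 F [ 0.1 -0.2 -1.2] j7 -1.14
rows 8 xyz/row [-0.001, -0.002, 0.123] yaw total units -0.0 =per8 -0.001
held bar 1279 centre 444.8 -157.7 mean [ 444.9 -161.1] size [32.1 33. ] ang 174.2 z 0.1422
held flange 11336 [ 0.4444 -0.1611  0.0422] z 0.1202
? pot 582 [ 0.4416 -0.1603  0.0417] z 0.0784
```

Request:
{"name": "play_rows", "arguments": {
  "series": [
    {"xyz": [-0.02, 0, 0.15], "yaw": 0},
    {"xyz": [0, 0, 0.25], "yaw": 0},
    {"xyz": [0, 0, 0.2], "yaw": 0},
    {"xyz": [0, 0, 0.15], "yaw": 0},
    {"xyz": [0, 0, 0.1], "yaw": 0},
    {"xyz": [0, 0, 0.07], "yaw": 0},
    {"xyz": [0, 0, 0.04], "yaw": 0},
    {"xyz": [0, 0, 0], "yaw": 0}
  ]
}}

```text
clock: 24.65
tool_pos: [0.442, -0.1607, 0.1643]
tool_rot: [-0.0, 0.999, -0.035, -0.0]
contact_force: [-0.6, -0.1, -0.1]
width: 0.117
finger_force: 60.4
```

Request:
{"name": "play_rows", "arguments": {
  "series": [
    {"xyz": [0, 0, 0], "yaw": 0},
    {"xyz": [0, 0, 0], "yaw": 0},
    {"xyz": [0, 0, 0], "yaw": 0},
    {"xyz": [0, 0, 0], "yaw": 0},
    {"xyz": [0, 0, 0], "yaw": 0},
    {"xyz": [0, 0, 0], "yaw": 0},
    {"xyz": [0, 0, 0], "yaw": 0},
    {"xyz": [0, 0, 0], "yaw": 0}
  ]
}}

```text
clock: 25.32
tool_pos: [0.4421, -0.1607, 0.1643]
tool_rot: [-0.0, 0.999, -0.035, 0.0]
contact_force: [0.8, 0.0, -0.8]
width: 0.125
finger_force: 60.4
```

Not touching yet; lower gently another 1 mm.

Request:
{"name": "play_rows", "arguments": {
  "series": [
    {"xyz": [0, 0, 0.01], "yaw": 0},
    {"xyz": [0, 0, 0.01], "yaw": 0},
    {"xyz": [0, 0, 0.01], "yaw": 0},
    {"xyz": [0, 0, 0], "yaw": 0},
    {"xyz": [0, 0, 0], "yaw": 0},
    {"xyz": [0, 0, 0], "yaw": 0},
    {"xyz": [0, 0, 0], "yaw": 0},
    {"xyz": [0, 0, 0], "yaw": 0}
  ]
}}

```text
clock: 25.98
tool_pos: [0.442, -0.1607, 0.164]
tool_rot: [-0.0, 0.999, -0.035, 0.0]
contact_force: [-5.3, 1.9, 29.4]
width: 0.124
finger_force: 64.2
```

Request:
{"name": "play_rows", "arguments": {
  "series": [
    {"xyz": [0, 0, -0.01], "yaw": 0},
    {"xyz": [0, 0, 0], "yaw": 0},
    {"xyz": [0, 0, 0], "yaw": 0},
    {"xyz": [0, 0, 0], "yaw": 0},
    {"xyz": [0, 0, 0], "yaw": 0},
    {"xyz": [0, 0, 0], "yaw": 0},
    {"xyz": [0, 0, -0.1], "yaw": 0},
    {"xyz": [0, 0, -0.2], "yaw": 0}
  ],
  "claw": -0.3
}}

```text
clock: 26.65
tool_pos: [0.4418, -0.1606, 0.1754]
tool_rot: [-0.0, 0.999, -0.035, -0.001]
contact_force: [-0.3, -0.9, -0.3]
width: 0.351
finger_force: 0.0
```

Request:
{"name": "play_rows", "arguments": {
  "series": [
    {"xyz": [0, 0, -0.4], "yaw": 0},
    {"xyz": [0, 0, -0.5], "yaw": 0},
    {"xyz": [0, 0, -0.5], "yaw": 0},
    {"xyz": [0, 0, -0.4], "yaw": 0},
    {"xyz": [0, 0, -0.2], "yaw": 0},
    {"xyz": [0, 0, 0], "yaw": 0},
    {"xyz": [0, 0, 0], "yaw": 0},
    {"xyz": [0, 0, 0], "yaw": 0}
  ]
}}

```text
clock: 27.32
tool_pos: [0.4418, -0.1606, 0.2548]
tool_rot: [-0.0, 0.999, -0.035, -0.001]
contact_force: [-0.8, 0.3, -0.3]
width: 0.349
finger_force: 0.0
```

Run:
```python
from wl import *
delta(.605,.2125,.25,-46.5)
c=read_camera('wrist');lid(c,.4425,-.1602,.045,.105,'large')
c=read_camera('top');pot(c,.3834,-.2991,.036,.075,'spout')
```

```text
t 27.32 tcp [ 0.4418 -0.1606  0.2548] th -4.0 tilt [-0.001  0.   ] w 0.349 ff 0.0 F [-0.8  0.3 -0.3] j7 -1.16
rows 16 xyz/row [0.213, -0.599, 0.007] yaw total units 9.27 =per8 1.158
large bar 416 centre 441.4 -160.8 mean [ 442.  -160.9] size [ 9.7 32.5] ang 176.5 z 0.1033
large flange 7323 [ 0.4415 -0.1606  0.044 ] z 0.0815
```

Request:
{"name": "play_rows", "arguments": {
  "series": [
    {"xyz": [0.21, -0.6, 0], "yaw": 0},
    {"xyz": [0.21, -0.6, 0], "yaw": 0},
    {"xyz": [0.21, -0.6, 0], "yaw": 0},
    {"xyz": [0.21, -0.6, 0], "yaw": 0},
    {"xyz": [0.21, -0.6, 0], "yaw": 0},
    {"xyz": [0.21, -0.6, 0], "yaw": 0},
    {"xyz": [0.21, -0.6, 0], "yaw": 0},
    {"xyz": [0.21, -0.6, 0], "yaw": 0}
  ]
}}

```text
clock: 28.08
tool_pos: [0.5228, 0.0273, 0.2548]
tool_rot: [0.0, 0.999, -0.035, -0.001]
contact_force: [-0.7, 0.0, 0.4]
width: 0.35
finger_force: 0.0
```

Request:
{"name": "play_rows", "arguments": {
  "series": [
    {"xyz": [0.22, -0.6, 0], "yaw": 0},
    {"xyz": [0.22, -0.6, 0], "yaw": 0},
    {"xyz": [0.22, -0.6, 0], "yaw": 0},
    {"xyz": [0.22, -0.6, 0], "yaw": 0},
    {"xyz": [0.22, -0.6, 0], "yaw": 0},
    {"xyz": [0.22, -0.6, 0], "yaw": 0},
    {"xyz": [0.22, -0.6, 0], "yaw": 0},
    {"xyz": [0.2, -0.6, 0], "yaw": 0}
  ]
}}

```text
clock: 28.75
tool_pos: [0.6057, 0.2139, 0.2546]
tool_rot: [0.0, 0.999, -0.035, -0.001]
contact_force: [-0.5, 0.3, 0.1]
width: 0.351
finger_force: 0.0
```

Request:
{"name": "play_rows", "arguments": {
  "series": [
    {"xyz": [0, 0, 0], "yaw": 1},
    {"xyz": [0, 0, 0], "yaw": 1},
    {"xyz": [0, 0, 0], "yaw": 1},
    {"xyz": [0, 0, 0], "yaw": 1},
    {"xyz": [0, 0, 0], "yaw": 1},
    {"xyz": [0, 0, 0], "yaw": 1},
    {"xyz": [0, 0, 0], "yaw": 1},
    {"xyz": [0, 0, 0], "yaw": 1}
  ]
}}

```text
clock: 29.42
tool_pos: [0.6053, 0.2126, 0.2546]
tool_rot: [0.0, 0.937, -0.35, -0.0]
contact_force: [-0.9, 0.2, 0.2]
width: 0.352
finger_force: 0.0
```

Request:
{"name": "play_rows", "arguments": {
  "series": [
    {"xyz": [0, 0, 0], "yaw": 0.7},
    {"xyz": [0, 0, 0], "yaw": 0.6},
    {"xyz": [0, 0, 0], "yaw": 0},
    {"xyz": [0, 0, 0], "yaw": 0},
    {"xyz": [0, 0, 0], "yaw": 0},
    {"xyz": [0, 0, 0], "yaw": 0},
    {"xyz": [0, 0, 0], "yaw": 0},
    {"xyz": [0, 0, 0], "yaw": 0}
  ]
}}

```text
clock: 30.08
tool_pos: [0.6055, 0.2127, 0.2555]
tool_rot: [-0.0, 0.918, -0.396, -0.0]
contact_force: [-0.5, -0.1, 0.1]
width: 0.351
finger_force: 0.0
```

Run:
```python
from wl import *
delta(.605,.2125,.095,-46.5)
c=read_camera('wrist');lid(c,.605,.2125,.037,nm='spout');save(c,'pics/w5.png');print(read_state()['joints'].round(2))
P=pts(c);m=(abs(P[...,2]-.0135)<.003)&(c['img'].min(2)>110)
d=P[m][:,:2]-[.6052,.2128];r=np.hypot(*d.T);k=(r>.041)&(r<.051);a=d[k].mean(0);print('tongue',k.sum(),np.degrees(np.arctan2(a[1],a[0])),np.degrees(np.arctan2(d[k][:,1],d[k][:,0])).std())
```

```text
t 30.08 tcp [0.6055 0.2127 0.2555] th -46.6 tilt [-0.  0.] w 0.351 ff 0.0 F [-0.5 -0.1  0.1] j7 -2.42
rows 8 xyz/row [-0.0, 0.002, 0.502] yaw total units -0.03 =per8 -0.003
spout bar 357 centre 607.1 211.8 mean [607.6 211.5] size [11.3 33. ] ang 134.4 z 0.0353
spout flange 3298 [0.6066 0.2127 0.0368] z 0.0135
[-0.6   0.92  0.5   1.29 -0.46  1.05 -2.42]
tongue 0 nan nan<stdin>:5: RuntimeWarning: Mean of empty slice.
  ret = um.true_divide(
  ret = _var(a, axis=axis, dtype=dtype, out=out, ddof=ddof,
  arrmean = um.true_divide(arrmean, div, out=arrmean,
  ret = ret.dtype.type(ret / rcount)
```

View pics/w5.png

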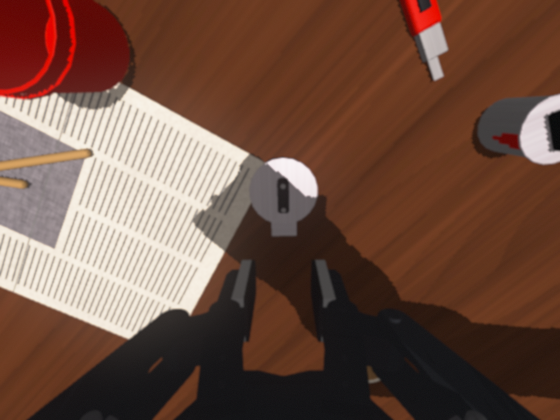

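The lid with tongue sits at (284,192), with its tongue pointing image-down at (284,228), i.e. toward the tool's -x. So the lid's x axis matches the tool's x axis.

Request:
{"name": "play_rows", "arguments": {
  "series": [
    {"xyz": [0.03, -0.01, 0.4], "yaw": -0.1},
    {"xyz": [0, 0, 0.7], "yaw": 0},
    {"xyz": [0, 0, 0.8], "yaw": 0},
    {"xyz": [0, 0, 0.8], "yaw": 0},
    {"xyz": [0, 0, 0.7], "yaw": 0},
    {"xyz": [0, 0, 0.4], "yaw": 0},
    {"xyz": [0, 0, 0.22], "yaw": 0},
    {"xyz": [0, 0, 0], "yaw": 0}
  ]
}}

```text
clock: 30.8
tool_pos: [0.6061, 0.212, 0.0933]
tool_rot: [0.001, 0.92, -0.392, -0.001]
contact_force: [-0.3, -0.4, 0.6]
width: 0.348
finger_force: 0.0
```

Request:
{"name": "play_rows", "arguments": {
  "series": [
    {"xyz": [0, 0, 0], "yaw": 0},
    {"xyz": [0, 0, 0], "yaw": 0},
    {"xyz": [0, 0, 0], "yaw": 0},
    {"xyz": [0, 0, 0], "yaw": 0},
    {"xyz": [0, 0, 0], "yaw": 0},
    {"xyz": [0, 0, 0], "yaw": 0},
    {"xyz": [0, 0, 0], "yaw": 0},
    {"xyz": [0, 0, 0], "yaw": 0}
  ],
  "claw": -1
}}

```text
clock: 31.47
tool_pos: [0.6071, 0.2123, 0.0961]
tool_rot: [-0.001, 0.92, -0.392, 0.001]
contact_force: [-1.0, 0.5, 8.2]
width: 0.12
finger_force: 61.9
```

Request:
{"name": "play_rows", "arguments": {
  "series": [
    {"xyz": [0, 0, -0.2], "yaw": 0},
    {"xyz": [0, 0, -0.4], "yaw": 0},
    {"xyz": [0, 0, -0.6], "yaw": 0},
    {"xyz": [0, 0, -0.6], "yaw": 0},
    {"xyz": [0, 0, -0.6], "yaw": 0},
    {"xyz": [0, 0, -0.6], "yaw": 0},
    {"xyz": [0, 0, -0.6], "yaw": 0},
    {"xyz": [0, 0, -0.3], "yaw": 0}
  ]
}}

```text
clock: 32.13
tool_pos: [0.607, 0.2121, 0.2546]
tool_rot: [-0.001, 0.92, -0.392, 0.001]
contact_force: [0.1, 0.2, -0.9]
width: 0.123
finger_force: 60.8
```

```bash
python3 go.py .3845 -.2995 .25 37.7
```

```text
t 32.13 tcp [0.607  0.2121 0.2546] th -46.2 tilt [0.003 0.001] w 0.123 ff 60.8 F [ 0.1  0.2 -0.9] j7 -2.41
rows 16 xyz/row [0.336, 0.804, 0.005] yaw total units -18.3 =per8 -2.288
```

Request:
{"name": "play_rows", "arguments": {
  "series": [
    {"xyz": [0.15, 0.36, 0], "yaw": 0},
    {"xyz": [0.25, 0.6, 0], "yaw": 0},
    {"xyz": [0.3, 0.72, 0], "yaw": 0},
    {"xyz": [0.3, 0.72, 0], "yaw": 0},
    {"xyz": [0.3, 0.72, 0], "yaw": 0},
    {"xyz": [0.3, 0.72, 0], "yaw": 0},
    {"xyz": [0.3, 0.72, 0], "yaw": 0},
    {"xyz": [0.3, 0.72, 0], "yaw": 0}
  ]
}}

```text
clock: 32.8
tool_pos: [0.5142, 0.0013, 0.2516]
tool_rot: [-0.0, 0.92, -0.392, 0.0]
contact_force: [1.8, -0.0, -0.8]
width: 0.119
finger_force: 60.8
```

Request:
{"name": "play_rows", "arguments": {
  "series": [
    {"xyz": [0.3, 0.72, 0], "yaw": 0},
    {"xyz": [0.3, 0.72, 0], "yaw": 0},
    {"xyz": [0.3, 0.72, 0], "yaw": 0},
    {"xyz": [0.3, 0.72, 0], "yaw": 0},
    {"xyz": [0.3, 0.72, 0], "yaw": 0},
    {"xyz": [0.3, 0.72, 0], "yaw": 0},
    {"xyz": [0.3, 0.72, 0], "yaw": 0},
    {"xyz": [0.3, 0.72, 0], "yaw": 0}
  ]
}}

```text
clock: 33.47
tool_pos: [0.4144, -0.2276, 0.2515]
tool_rot: [-0.0, 0.92, -0.392, 0.001]
contact_force: [0.5, 0.0, -0.8]
width: 0.121
finger_force: 60.8
```

Request:
{"name": "play_rows", "arguments": {
  "series": [
    {"xyz": [0.3, 0.72, 0], "yaw": 0},
    {"xyz": [0.3, 0.72, 0], "yaw": 0},
    {"xyz": [0.18, 0.38, 0], "yaw": 0},
    {"xyz": [0, 0, 0], "yaw": -0.4},
    {"xyz": [0, 0, 0], "yaw": -0.8},
    {"xyz": [0, 0, 0], "yaw": -0.9},
    {"xyz": [0, 0, 0], "yaw": -0.9},
    {"xyz": [0, 0, 0], "yaw": -0.9}
  ]
}}

```text
clock: 34.13
tool_pos: [0.3845, -0.299, 0.2514]
tool_rot: [0.0, 0.97, -0.243, 0.0]
contact_force: [-0.1, -0.9, -1.6]
width: 0.12
finger_force: 60.8
```

Request:
{"name": "play_rows", "arguments": {
  "series": [
    {"xyz": [0, 0, 0], "yaw": -0.9},
    {"xyz": [0, 0, 0], "yaw": -0.9},
    {"xyz": [0, 0, 0], "yaw": -0.9},
    {"xyz": [0, 0, 0], "yaw": -0.9},
    {"xyz": [0, 0, 0], "yaw": -0.9},
    {"xyz": [0, 0, 0], "yaw": -0.9},
    {"xyz": [0, 0, 0], "yaw": -0.9},
    {"xyz": [0, 0, 0], "yaw": -0.9}
  ]
}}

```text
clock: 34.8
tool_pos: [0.3844, -0.299, 0.2514]
tool_rot: [0.0, 0.999, 0.043, 0.0]
contact_force: [0.9, 0.5, -1.4]
width: 0.118
finger_force: 60.8
```

Request:
{"name": "play_rows", "arguments": {
  "series": [
    {"xyz": [0, 0, 0], "yaw": -0.9},
    {"xyz": [0, 0, 0], "yaw": -0.9},
    {"xyz": [0, 0, 0], "yaw": -0.9},
    {"xyz": [0, 0, 0], "yaw": -0.9},
    {"xyz": [0, 0, 0], "yaw": -0.9},
    {"xyz": [0, 0, 0], "yaw": -0.9},
    {"xyz": [0, 0, 0], "yaw": -0.9},
    {"xyz": [0, 0, 0], "yaw": -0.5}
  ]
}}

```text
clock: 35.47
tool_pos: [0.3844, -0.2991, 0.2514]
tool_rot: [0.0, 0.951, 0.31, 0.0]
contact_force: [-0.2, -0.1, -0.8]
width: 0.119
finger_force: 60.8
```

Request:
{"name": "play_rows", "arguments": {
  "series": [
    {"xyz": [0, 0, 0], "yaw": 0},
    {"xyz": [0, 0, 0], "yaw": 0},
    {"xyz": [0, 0, 0], "yaw": 0},
    {"xyz": [0, 0, 0], "yaw": 0},
    {"xyz": [0, 0, 0], "yaw": 0},
    {"xyz": [0, 0, 0], "yaw": 0},
    {"xyz": [0, 0, 0], "yaw": 0},
    {"xyz": [0, 0, 0], "yaw": 0}
  ]
}}

```text
clock: 36.13
tool_pos: [0.3843, -0.2992, 0.2507]
tool_rot: [-0.0, 0.951, 0.308, -0.0]
contact_force: [-0.3, 0.1, -1.0]
width: 0.122
finger_force: 60.8
```

Run:
```python
from wl import *
delta(.3845,-.2995,.1585,37.7)
c=read_camera('wrist');s=read_state()['tool_pos'];save(c,'pics/w6.png')
P=pts(c);h=s[2]-.0955+.0135
m=(abs(P[...,2]-h)<.004)&(np.hypot(P[...,0]-s[0],P[...,1]-s[1])<.06);d=P[m][:,:2]-s[:2];r=np.hypot(*d.T);print('held flange z',np.median(P[m][:,2]),m.sum())
lid(c,s[0],s[1],.035,.037+s[2]-.0955,'held')
k=(r>.041)&(r<.051);a=d[k].mean(0) if k.any() else [0,0];print('tongue',k.sum(),np.degrees(np.arctan2(a[1],a[0])))
m=(abs(P[...,2]-.0734)<.003)&(np.hypot(P[...,0]-.3845,P[...,1]+.2995)<.06);q=P[m][:,:2]
q=q[np.hypot(*(q-[.3845,-.2995]).T)<.038];print('pot',len(q),circ(q))
```

```text
t 36.13 tcp [ 0.3843 -0.2992  0.2507] th 35.8 tilt [-0.  0.] w 0.122 ff 60.8 F [-0.3  0.1 -1. ] j7 -0.46
rows 8 xyz/row [-0.0, 0.001, 0.288] yaw total units -0.4 =per8 -0.051
held flange z 0.16824122530935498 7389
held bar 1624 centre 388.2 -300.8 mean [ 387.5 -297.5] size [31.9 32.4] ang -144.5 z 0.1903
held flange 7102 [ 0.3861 -0.2985  0.0346] z 0.1682
tongue 292 -143.68889440212573
pot 511 [ 0.38457275 -0.29925509  0.03340711]
```

View pics/w6.png

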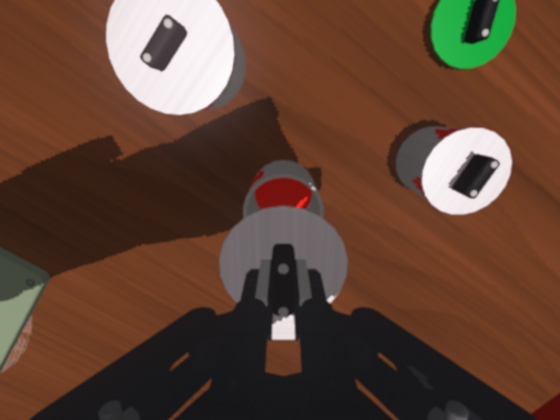

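The lid is held above the spouted pot; its tongue at (284,328) points to -x of the tool, the spout direction.

Request:
{"name": "play_rows", "arguments": {
  "series": [
    {"xyz": [0, 0, 0.1], "yaw": -0.37},
    {"xyz": [0, 0, 0.3], "yaw": 0},
    {"xyz": [0, 0, 0.4], "yaw": 0},
    {"xyz": [0, 0, 0.4], "yaw": 0},
    {"xyz": [0, 0, 0.35], "yaw": 0},
    {"xyz": [0, 0, 0.2], "yaw": 0},
    {"xyz": [0, 0, 0.1], "yaw": 0},
    {"xyz": [0, 0, 0], "yaw": 0}
  ]
}}

```text
clock: 36.85
tool_pos: [0.3842, -0.2991, 0.1762]
tool_rot: [-0.0, 0.947, 0.322, -0.0]
contact_force: [-0.6, 0.7, -1.4]
width: 0.12
finger_force: 60.8
```

Request:
{"name": "play_rows", "arguments": {
  "series": [
    {"xyz": [0, 0, 0.07], "yaw": 0},
    {"xyz": [0, 0, 0.07], "yaw": 0},
    {"xyz": [0, 0, 0.07], "yaw": 0},
    {"xyz": [0, 0, 0.07], "yaw": 0},
    {"xyz": [0, 0, 0.07], "yaw": 0},
    {"xyz": [0, 0, 0.05], "yaw": 0},
    {"xyz": [0, 0, 0], "yaw": 0},
    {"xyz": [0, 0, 0], "yaw": 0}
  ]
}}

```text
clock: 37.52
tool_pos: [0.3843, -0.2992, 0.1606]
tool_rot: [-0.0, 0.947, 0.322, -0.0]
contact_force: [0.4, 0.1, -0.9]
width: 0.121
finger_force: 60.8
```

```bash
python3 go.py .3845 -.2993 .159 37.5
```

```text
t 37.52 tcp [ 0.3843 -0.2992  0.1606] th 37.6 tilt [-0.  0.] w 0.121 ff 60.8 F [ 0.4  0.1 -0.9] j7 -0.47
rows 8 xyz/row [0.0, 0.001, 0.005] yaw total units 0.01 =per8 0.001
```

Request:
{"name": "play_rows", "arguments": {
  "series": [
    {"xyz": [0, 0, 0.02], "yaw": 0},
    {"xyz": [0, 0, 0.02], "yaw": 0},
    {"xyz": [0, 0, 0.01], "yaw": 0},
    {"xyz": [0, 0, 0], "yaw": 0},
    {"xyz": [0, 0, 0], "yaw": 0},
    {"xyz": [0, 0, 0], "yaw": 0},
    {"xyz": [0, 0, 0], "yaw": 0},
    {"xyz": [0, 0, 0], "yaw": 0}
  ]
}}

```text
clock: 38.18
tool_pos: [0.3844, -0.2993, 0.159]
tool_rot: [0.0, 0.947, 0.322, 0.0]
contact_force: [-1.5, 1.3, 7.5]
width: 0.119
finger_force: 61.9
```

Request:
{"name": "play_rows", "arguments": {
  "series": [
    {"xyz": [0, 0, 0.01], "yaw": 0},
    {"xyz": [0, 0, 0], "yaw": 0},
    {"xyz": [0, 0, 0], "yaw": 0},
    {"xyz": [0, 0, 0], "yaw": 0},
    {"xyz": [0, 0, 0], "yaw": 0},
    {"xyz": [0, 0, 0], "yaw": 0},
    {"xyz": [0, 0, 0], "yaw": 0},
    {"xyz": [0, 0, 0], "yaw": 0}
  ]
}}

```text
clock: 38.85
tool_pos: [0.3844, -0.2993, 0.1589]
tool_rot: [0.0, 0.947, 0.322, 0.0]
contact_force: [-2.6, 1.9, 16.4]
width: 0.12
finger_force: 63.2
```

Request:
{"name": "play_rows", "arguments": {
  "series": [
    {"xyz": [0, 0, 0], "yaw": 0},
    {"xyz": [0, 0, 0], "yaw": 0},
    {"xyz": [0, 0, 0], "yaw": 0},
    {"xyz": [0, 0, 0], "yaw": 0},
    {"xyz": [0, 0, 0], "yaw": 0},
    {"xyz": [0, 0, 0], "yaw": 0},
    {"xyz": [0, 0, -0.1], "yaw": 0},
    {"xyz": [0, 0, -0.2], "yaw": 0}
  ],
  "claw": -0.3
}}

```text
clock: 39.52
tool_pos: [0.3841, -0.2991, 0.1702]
tool_rot: [-0.001, 0.947, 0.322, -0.0]
contact_force: [-0.2, 0.4, -0.6]
width: 0.349
finger_force: 0.0
```

Request:
{"name": "play_rows", "arguments": {
  "series": [
    {"xyz": [0, 0, -0.4], "yaw": 0},
    {"xyz": [0, 0, -0.5], "yaw": 0},
    {"xyz": [0, 0, -0.5], "yaw": 0},
    {"xyz": [0, 0, -0.5], "yaw": 0},
    {"xyz": [0, 0, -0.5], "yaw": 0},
    {"xyz": [0, 0, -0.3], "yaw": 0},
    {"xyz": [0, 0, 0], "yaw": 0},
    {"xyz": [0, 0, 0], "yaw": 0}
  ]
}}

```text
clock: 40.18
tool_pos: [0.3843, -0.2992, 0.2789]
tool_rot: [0.0, 0.947, 0.322, 0.0]
contact_force: [-0.6, 0.8, 0.4]
width: 0.351
finger_force: 0.0
```

Run:
```python
from wl import *
c=read_camera('wrist');save(c,'pics/w7.png')
lid(c,.3845,-.2993,.035,.1,'spout');lid(c,.504,-.4037,.037,.095,'middle');lid(c,.4418,-.1607,.045,.105,'large')
P=pts(c);d=P-[.3845,-.2993,.0765];r=np.hypot(d[...,0],d[...,1]);k=(r>.041)&(r<.051)&(abs(d[...,2])<.004)
a=d[k].mean(0);print('tongue',k.sum(),np.degrees(np.arctan2(a[1],a[0])))
for n,x,y,R,z in(('sp',.3845,-.2993,.035,.0765),('mid',.504,-.4037,.035,.0715),('lg',.4418,-.1607,.043,.0815)):
    m=(np.hypot(P[...,0]-x,P[...,1]-y)<R)&(abs(P[...,2]-z)<.004);q=P[m];A=np.c_[q[:,:2]-q[:,:2].mean(0),np.ones(len(q))];print(n,'slope',np.linalg.lstsq(A,q[:,2],rcond=None)[0].round(4))
```

```text
spout bar 429 centre 384.7 -299.6 mean [ 385.5 -298.8] size [32.7 11.7] ang -143.0 z 0.0983
spout flange 4013 [ 0.3843 -0.2997  0.0364] z 0.0765
middle bar 361 centre 502.3 -402.6 mean [ 502.4 -401.5] size [31.8 10.7] ang -170.4 z 0.0932
middle flange 3971 [ 0.5025 -0.4022  0.0363] z 0.0715
large bar 490 centre 440.4 -161.8 mean [ 440.4 -162.4] size [10.  31.3] ang 175.6 z 0.1032
large flange 9274 [ 0.4403 -0.1612  0.0441] z 0.0815
tongue 262 -142.6891921532132
sp slope [ 0.     -0.0004  0.0766]
mid slope [-0.0002 -0.0008  0.0715]
lg slope [-0.0006  0.0003  0.0815]
```

View pics/w7.png

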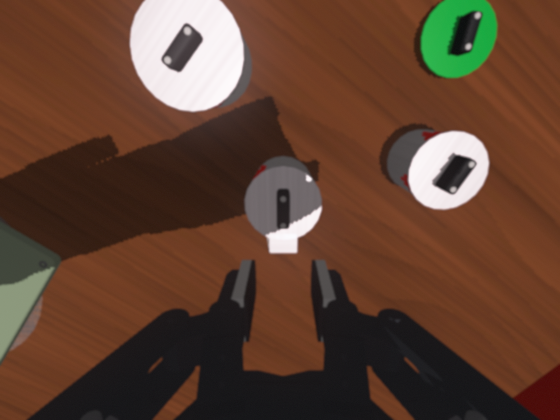

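All four lids lie flat, with flange heights right to about 1.5 mm. The tongue at (283,244) points at -142.7°, against -142.3° measured for the spout.

```bash
python3 -c "
from h import *
print(close_job())"
```

```text
the job is handed in; nothing more can be done
None
```

All four lids are on their own pots, lying flat and fully home by the camera checks, with the tongue over the spout. The job is handed in at about 40 s of robot time; the hand-in returned no verdict.

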